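# Tension the bow saw by its folding-peg wheel

### The arm

A 6-joint arm with a two-finger parallel gripper is mounted at the origin on the work surface. World frame = base frame: x ahead of the robot, y to its left, z up, the work surface at z = 0. Lengths are in mm, angles in degrees, forces in N, time in s.
With the tool pointing down it reaches from about 350 to 850 mm from the base axis. Payload 8.1 kg.
Tool frame: the origin (TCP) lies midway between the tips of the shut fingers; the grasp point (between the pads) lies 19 mm behind it; z points along the fingers, y is the direction in which the jaws open and shut (so a half turn about z gives the same grasp; the last joint's range is limited). The gripper opens to 85 mm and grips with 20 to 120 N. Pads are 22 mm wide; open, the fingers measure 114 mm over their backs; the gripper's body (76 mm by 85 mm) begins 54 mm behind the grasp point. The pads swing forward as they close: fully open they stand 13 mm farther back than shut.
Start: joints at [-73.132, 7.471, 85.268, -0, 87.261, -4.893], TCP at [222.461, -557.24, 231.292] pointing down, gripper open.
Joint ranges: [-169.43, 169.43], [-51.17, 129.36], [1.28, 143.12], [-76.62, 256.62], [0, 156.53], [-152.29, 152.29]. Speed limits (degrees/s): [136.94, 136.94, 159.86, 180, 180, 180].

### API

Orientations are given as [roll, pitch, yaw] about the fixed x, y, z axes, in that order (R = Rz(yaw) Ry(pitch) Rx(roll)).
In Python, from bench import telemetry, snapshot, camera_params, job gives the robot as it stands. The module is installed in compiled form; this text tells all that it offers.
- The arm moves only by the shell command python3 -m jog 'ROWS' [FORCE]. ROWS is JSON, a list that holds one entry, the list of rows, each a list of 7 numbers: the shift along the tool's x, y, z in units of 50 mm (1.0 is 50 mm), then the turn, a rotation vector about the tool's x, y, z in units of 2 pi rad (1.0 is 2 pi rad), then the opening, from 0 (shut) to 1 (fully open). In form: [[[dx, dy, dz, rx, ry, rz, claw], ...]]. A call has 1 to 12 rows; each row shifts and turns the commanded pose from where the row before left it, along the tool's axes as they then stand; what a row does not reach is not made up. A row lasts 1/8 s, in which the tool goes at most 62.5 mm and 10.7 degrees, less where a joint would pass 70% of its speed; a pose out of reach is approached as far as the arm can. A call with a number of a shift or a turn outside -1 to 1 is refused whole. A call with a gripper value outside its range is refused whole. The fingers move at their own pace and stop on an object; FORCE is the grip in N (left out, the last holds). Time passes only in rows, so rows that do not move let the fingers close. It gives the time, the measured TCP pose, the force and the opening at its end, in the units of the state.
- telemetry.sense(): the state, without advancing time (a new reading comes with each control period).
- snapshot(name): name is "side" or "top" or "wrist"; returns (picture, depth): 420x560x3 uint8, red, green, blue; 420x560 float32, mm along the optical axis (not along the pixel's ray), 0 where there is no reading.
- camera_params(name): a dict with "K" (3x3 intrinsics, pixels), "extrinsics" (4x4, takes a point from camera to world coordinates). Camera axes: x right, y down, z forward; pixel columns grow to the right and rows downward; lengths in mm; the calibration is good to about 2 mm. A picture is of the moment at which its call begins: read the wrist's pose just before it. camera_params takes no time and is no camera call; for the wrist camera it gives the pose at the moment of the call.
- job.hand_in(): hands the job in, once; it reports no verdict.
The state is a dict: "time": time; "joint_pos": joint angles; "qd": joint speeds; "joint_efforts": joint torques, N m; "tool_pos": TCP position; "tcp_rot": TCP orientation; "ft_force": force on the tool from outside, world axes, zero at the start; "wrist_torque": the same for the moment, N m; "finger_gap": finger opening in mm.
Only numpy, scipy, OpenCV 4.12 (cv2) and the standard library are available. Lean on these libraries where they do the work, as an engineer would, in place of code of your own. Each camera call takes 0.05 s, during which the arm holds its last target. There are 200 camera calls.

### The job

Tension the bow saw's blade: flip the wheel's folding crank peg up, then push the upright peg clockwise (seen from above) until the slack is gone and the wheel has wound up to a firm push of about 12 N at the peg; do not stop while it still turns lightly, and do not overtighten. Then fold the peg flat onto the wheel again without losing the tension, leave the other things on the counter alone and let go of everything.

Things in the scene. Their poses are not given: they have to be found in the camera images.
- tension_wheel: Red metal disc wheel, 170 mm in diameter, 14 mm thick, lying level on a grey gearbox at one end of a bow saw laid flat on a board. Origin on its vertical axis at the disc's underside, 80 mm above the counter. Its x axis points from the axis towards the peg's hinge. It winds clockwise seen from above and stays where it is left.
- wheel_top (a point): Centre of the wheel's top face. Pushed slowly at the peg, 68 mm from the axis, the slack wheel turns at a light 3 to 4 N; after 0.3 to 1.9 rad of slack (unseen, varies) the push rises within some 0.5 rad to the firm 12 N wanted (10 to 15 N is good), then steeply on. It is felt only while turning: at rest less, at a quick touch a knock. Letting go does not lose the tension.
- peg_hinge (a point): Hinge of the crank peg between two brass cheeks on the wheel: 68 mm from the wheel's axis, 20 mm above the wheel's top face. The cheeks (24 mm long radially, outer faces 33 mm apart) reach 10 mm above the hinge.
- peg_tip (a point): Centre of the free end of the yellow crank peg, a round bar 18 mm in diameter reaching 66 mm from its hinge. Folded, it lies level from the hinge towards the wheel's axis with 11 mm of air below it; unfolded, it stands up from the hinge.
- crank_peg (a joint): Angle of the peg's hinge, rad: 0 folded flat on the wheel, 1.57 upright, 1.66 at its stop (leaning slightly outwards). The hinge line is level and tangential to the wheel; it is stiff, 0.15 N m, and stays at any angle.
- bow_saw: The saw on its 200 x 520 x 18 mm wooden board, fixed to the counter; origin under the wheel's axis on the counter; the board and blade run along its +y. Gearbox 120 x 120 mm; besides the wheel nothing on the board is higher than 75 mm.
- screwdriver: Wooden-handled screwdriver, 190 mm, lying on the saw's board between blade and bow; leave it alone.
- hammer: Steel hammer with wooden handle, 280 mm; leave it alone.
- spring_clamp: Red spring clamp, 130 mm; leave it alone.
- screw_box: Lidded plastic screw box, 120 x 180 x 57 mm; leave it alone.
- tea_tin: Yellow tin, 84 mm in diameter, 130 mm tall; leave it alone.
- tumbler: Steel tumbler, 74 mm in diameter, 100 mm tall; leave it alone.

How it is judged:
By the outcome, as a careful person would: the job done as asked, in the order asked, and still so for the second after the job is handed in, with the robot touching nothing.
It also fails if it takes over 67 s, if anything falls off the work surface, if the arm or the gripper's body presses on something with over 40 N, if the wrist force passes 120 N, or if a joint passes its speed limit or range.

## Working session

There is one attempt and no reset: what is moved stays moved. The work goes in short steps, Python scripts to look and compute and a shell command to move; the robot and the scene stay as the last step left them, time stands still between calls to the robot, and variables do not carry over. Pictures are saved under pics/ and viewed, about 8 in all and at most 12, crops included, and the job is handed in when it is done.

```bash
mkdir -p pics; python3 - <<'E'
from bench import telemetry,snapshot,camera_params
import cv2,numpy as np
print(telemetry.sense())
a,d=snapshot("top"); np.savez("top.npz",a=a,d=d,**camera_params("top"))
b,e=snapshot("side"); np.savez("side.npz",a=b,d=e,**camera_params("side"))
cv2.imwrite("pics/top.png",a[:,:,::-1]);cv2.imwrite("pics/side.png",b[:,:,::-1])
for n in("top","side"):
  p=camera_params(n);print(p)
E
```

```text
{'time': 0.0, 'joint_pos': array([-7.31325038e+01,  7.51452396e+00,  8.53294865e+01,  6.79857868e-04,
        8.72615368e+01, -4.89343661e+00]), 'qd': array([-0.06880685,  0.13664758, -0.04564083, -0.05351275, -0.01438549,
        0.07068583]), 'joint_efforts': array([ 3.44126456e-03, -5.69394135e+01, -5.00551701e+01, -4.61478476e-05,
        1.48305326e-02,  6.02602256e-06]), 'tool_pos': array([ 222.3019859 , -556.7074226 ,  230.24853579]), 'tcp_rot': array([-1.79894895e+02, -9.68001613e-03,  2.17608908e+01]), 'ft_force': array([-0.18448344,  0.01612753, -0.26343172]), 'wrist_torque': array([ 0.01911511, -0.02517317, -0.02419087]), 'finger_gap': 85.53649468439419}
{'K': array([[436.23225624,   0.        , 277.1756283 ],
       [  0.        , 436.23225624, 209.612729  ],
       [  0.        ,   0.        ,   1.        ]]), 'extrinsics': array([[ 8.40939842e-03, -9.82570813e-01,  1.85698355e-01,
         3.33726249e+02],
       [-9.99464888e-01, -1.41294144e-02, -2.95008094e-02,
        -1.19730000e+02],
       [ 3.16104433e-02, -1.85350902e-01, -9.82163847e-01,
         1.20892821e+03],
       [ 0.00000000e+00,  0.00000000e+00,  0.00000000e+00,
         1.00000000e+00]])}
{'K': array([[428.96551127,   0.        , 285.30499576],
       [  0.        , 428.96551127, 205.25867198],
       [  0.        ,   0.        ,   1.        ]]), 'extrinsics': array([[ 9.90454128e-01, -7.62378956e-02,  1.14840773e-01,
         4.13813847e+02],
       [-1.37732058e-01, -5.13979893e-01,  8.46672634e-01,
        -8.90446625e+02],
       [-5.52269142e-03, -8.54407662e-01, -5.19573909e-01,
         5.75733005e+02],
       [ 0.00000000e+00,  0.00000000e+00,  0.00000000e+00,
         1.00000000e+00]])}
```

View pics/top.png

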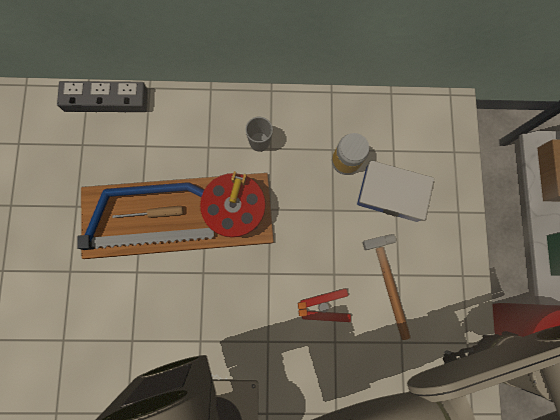

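View pics/side.png

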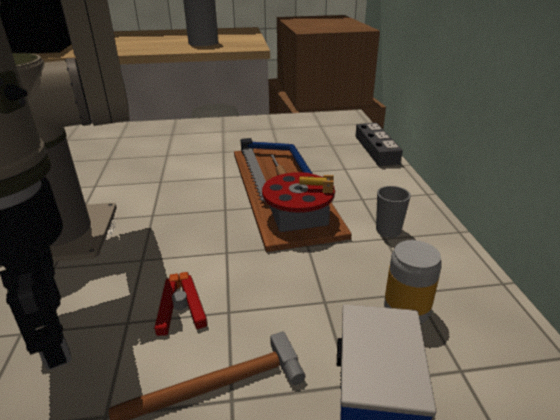

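The top view shows the wheel centred near (233,205), with the peg folded from the cheeks at about (239,178) towards the hub. The side view agrees, with the wheel at (299,190) and the cheeks at about (328,186). The tumbler is at (259,133) in the top view.

```bash
cat >h.py <<'E'
import numpy as np,cv2
def ray(K,T,uv,z):
    v=T[:3,:3]@np.linalg.inv(K)@np.array([uv[0],uv[1],1.]);o=T[:3,3]
    return (o+v*(z-o[2])/v[2]).round(1)
def redyel(a):
    h=cv2.cvtColor(a,cv2.COLOR_RGB2HSV);H,S,V=cv2.split(h)
    return ((H<7)|(H>173))&(S>150)&(V>70), (H>15)&(H<32)&(S>130)&(V>80)
E
python3 - <<'E'
from h import *
z=np.load("top.npz");K,T,a=z["K"],z["extrinsics"],z["a"]
r,y=redyel(a)
m=np.zeros_like(r);m[165:245,190:275]=1
r&=m;y&=m
p=cv2.findNonZero(r.astype(np.uint8));hull=cv2.convexHull(p)
e=cv2.fitEllipse(hull);print(e,cv2.minEnclosingCircle(p)); c=ray(K,T,e[0],92);print("wheel",c)
q=np.argwhere(y)[:,::-1];print(len(q),q.min(0),q.max(0))
cv2.imwrite("pics/crop.png",cv2.resize(a[150:250,185:285,::-1],(600,600),interpolation=2))
for uv in[(239,178),(233,203)]:print(uv,ray(K,T,uv,114))
for uv in [(259,133)]:print(ray(K,T,uv,100))
E
```

```text
((232.2522430419922, 204.8639373779297), (62.92983627319336, 64.96125793457031), 80.78904724121094) ((232.43443298339844, 204.74180603027344), 32.501197814941406)
wheel [555.8 -36.2  92. ]
201 [229 172] [245 202]
(239, 178) [622.4 -53.2 114. ]
(233, 203) [556.3 -39.6 114. ]
[ 751.1 -102.7  100. ]
```

View pics/crop.png

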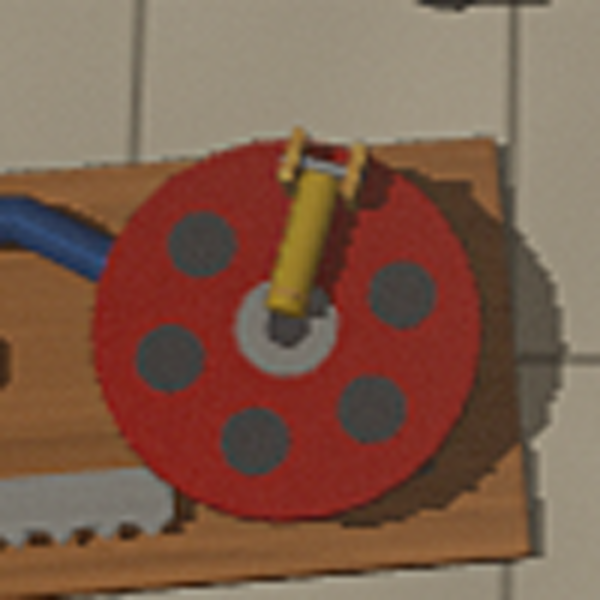

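The crop shows the hinge at (238.7,178) and the peg tip at (232.8,201). That puts the hinge direction at about -14° from the wheel's axis, which is at (556,-36). I'll go above the wheel and turn the tool to yaw ~166, so joint 6 has room for the clockwise winding.

```bash
python3 -m jog '[[[0.84,-0.6,0,0,0,0,0.6],[0.84,-0.6,0,0,0,0,0.6],[0.84,-0.6,0,0,0,0,0.6],[0.84,-0.6,0,0,0,0,0.6],[0.84,-0.6,0,0,0,0,0.6],[0.84,-0.6,0,0,0,0,0.6],[0.84,-0.6,0,0,0,0,0.6],[0.84,-0.6,0,0,0,0,0.6],[0.84,-0.6,0,0,0,0,0.6],[0.84,-0.6,0,0,0,0,0.6],[0.84,-0.6,0,0,0,0,0.6],[0.84,-0.6,0,0,0,0,0.6]]]' 20
python3 -m jog '[[[0,0,0,0,0,-0.0286,0.6],[0,0,0,0,0,-0.0286,0.6],[0,0,0,0,0,-0.0286,0.6],[0,0,0,0,0,-0.0286,0.6],[0,0,0,0,0,-0.0286,0.6],[0,0,0,0,0,-0.0286,0.6],[0,0,0,0,0,-0.0286,0.6],[0,0,0,0,0,-0.0286,0.6],[0,0,0,0,0,-0.0286,0.6],[0,0,0,0,0,-0.0286,0.6],[0,0,0,0,0,-0.0286,0.6],[0,0,0,0,0,-0.0286,0.6]]]'
python3 -m jog '[[[0,0,0,0,0,-0.0286,0.6],[0,0,0,0,0,-0.0286,0.6],[0,0,0,0,0,0,0.6]]]'
python3 - <<'E'
from bench import telemetry,snapshot,camera_params
import cv2,numpy as np
s=telemetry.sense();print(s["joint_pos"],s["tool_pos"],s["tcp_rot"])
p=camera_params("wrist");a,d=snapshot("wrist");np.savez("w1.npz",a=a,d=d,**p)
cv2.imwrite("pics/w1.png",a[:,:,::-1]);print(p["extrinsics"].round(3))
E
```

```text
time: 1.6
tool_pos: [557.6, -34.4, 230.9]
tcp_rot: [-180.0, 0.0, 21.8]
ft_force: [0.7, 0.2, -0.1]
finger_gap: 51.2
time: 3.1
tool_pos: [556.8, -36.0, 230.8]
tcp_rot: [-180.0, -0.1, 145.7]
ft_force: [-0.6, 0.1, 0.1]
finger_gap: 51.5
time: 3.48
tool_pos: [556.8, -36.0, 230.8]
tcp_rot: [-180.0, -0.1, 165.8]
ft_force: [-0.3, 0.4, 0.6]
finger_gap: 50.9
[-8.96507664e+00  1.03884492e+00  9.20710136e+01  7.12650061e-05
  8.69408354e+01 -8.48078779e+01] [556.80337069 -36.00744417 230.80789448] [-1.79995483e+02 -5.04923996e-02  1.65842795e+02]
[[ 2.4500e-01  9.2300e-01  2.9600e-01  4.8006e+02]
 [ 9.7000e-01 -2.3300e-01 -7.6000e-02 -1.7138e+01]
 [-1.0000e-03  3.0600e-01 -9.5200e-01  3.7227e+02]
 [ 0.0000e+00  0.0000e+00  0.0000e+00  1.0000e+00]]
```

View pics/w1.png

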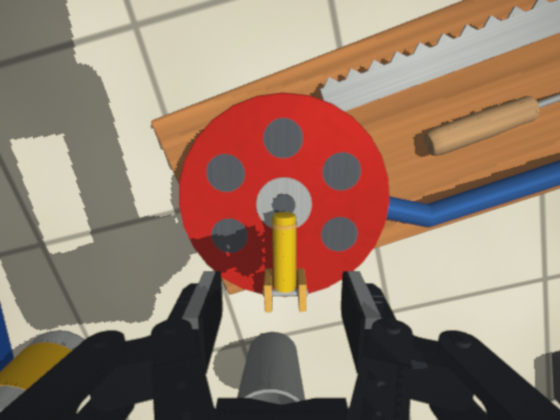

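The wrist view shows the wheel centre near (284,201), the peg tip at (285,215) and the hinge at about (286,288) between the cheeks. The peg runs along the image's vertical axis.

```bash
python3 - <<'E'
from h import *
z=np.load("w1.npz");K,T,a=z["K"],z["extrinsics"],z["a"]
r,y=redyel(a);r[305:]=0;r[:,:170]=0;r[:,395:]=0
hull=cv2.convexHull(cv2.findNonZero(r.astype(np.uint8)));e=cv2.fitEllipse(hull);c=ray(K,T,e[0],94);print("wheel",e,c)
print("hub",ray(K,T,(284.5,201),95))
y[262:]=0;y[:205]=0;y[:,:265]=0;y[:,305:]=0
q=np.argwhere(y)[:,::-1];print(q.min(0),q.max(0))
A=ray(K,T,q[q[:,1]<226].mean(0),121);B=ray(K,T,q[q[:,1]>250].mean(0),121);d=B-A
print(A,B,np.degrees(np.arctan2(d[1],d[0])))
for uv in [(286,274),(286,290),(286,310)]:print(uv,ray(K,T,uv,114),ray(K,T,uv,124))
E
```

```text
wheel ((283.4383239746094, 193.89710998535156), (202.49777221679688, 210.23069763183594), 88.96891784667969) [549.9 -33.2  94. ]
hub [555.5 -33.8  95. ]
[273 212] [295 261]
[561.5 -35.9 121. ] [590. -43. 121.] -13.988930696258418
(286, 274) [608.4 -45.9 114. ] [603.4 -44.8 124. ]
(286, 290) [622.1 -49.3 114. ] [616.6 -48.1 124. ]
(286, 310) [639.9 -53.7 114. ] [633.7 -52.3 124. ]
```

```bash
python3 -m jog '[[[-0.18,0.01,0.5,0,0,0,0.5],[-0.18,0.01,0.6,0,0,0,0.5],[0,0,0.6,0,0,0,0.5],[0,0,0.5,0,0,0,0.5],[0,0,0.26,0,0,0,0.5],[0,0,0.1,0,0,0,0.5],[0,0,0.04,0,0,0,0.5],[0,0,0,0,0,0,0.5]]]'
python3 -m jog '[[[0,0,0,0,0,0,0.2],[0,0,0,0,0,0,0.1],[0,0,0,0,0,0,0.1],[0,0,0,0,0,0,0.1],[0,0,0,0,0,0,0.1],[0,0,0,0,0,0,0.1]]]' 20
```

```text
time: 4.53
tool_pos: [575.4, -39.6, 102.3]
tcp_rot: [180.0, 0.1, 165.9]
ft_force: [-0.3, 0.5, 0.3]
finger_gap: 43.2
time: 5.28
tool_pos: [575.4, -38.9, 102.1]
tcp_rot: [179.9, 0.1, 165.9]
ft_force: [0.2, 5.6, 4.8]
finger_gap: 17.1
```

```bash
python3 -m jog '[[[-0.014,0,-0.165,0,0,0,0.1],[-0.043,0,-0.16,0,0,0,0.1],[-0.07,0,-0.15,0,0,0,0.1],[-0.095,0,-0.136,0,0,0,0.1],[-0.117,0,-0.117,0,0,0,0.1]]]'
python3 -m jog '[[[-0.136,0,-0.095,0,0,0,0.1],[-0.15,0,-0.07,0,0,0,0.1],[-0.16,0,-0.043,0,0,0,0.1],[-0.165,0,-0.014,0,0,0,0.1],[-0.02,0,0,0,0,0,0.1],[0,0,0,0,0,0,0.1]]]'
python3 - <<'E'
from bench import telemetry,snapshot,camera_params
import cv2,numpy as np
s=telemetry.sense();print(s["joint_pos"].round(1),s["tool_pos"],s["ft_force"])
p=camera_params("wrist");a,d=snapshot("wrist");b,_=snapshot("side")
cv2.imwrite("pics/w2.png",np.hstack([a,cv2.resize(b[110:260,200:400],(560,420))])[::1,:,::-1][:, :, :])
im=cv2.imread("pics/w2.png");cv2.imwrite("pics/w2.png",cv2.resize(im,(800,300)))
E
```

```text
time: 5.9
tool_pos: [589.1, -42.3, 135.6]
tcp_rot: [180.0, -0.3, 165.9]
ft_force: [-2.0, 7.3, -5.5]
finger_gap: 16.8
time: 6.65
tool_pos: [621.2, -50.7, 148.3]
tcp_rot: [180.0, -0.1, 165.9]
ft_force: [-2.4, 4.9, 1.1]
finger_gap: 15.0
[ -9.4  14.   86.7   0.   79.4 -85.3] [621.15721814 -50.74220699 148.26660315] [-2.35873974  4.9348113   1.1024992 ]
```

View pics/w2.png

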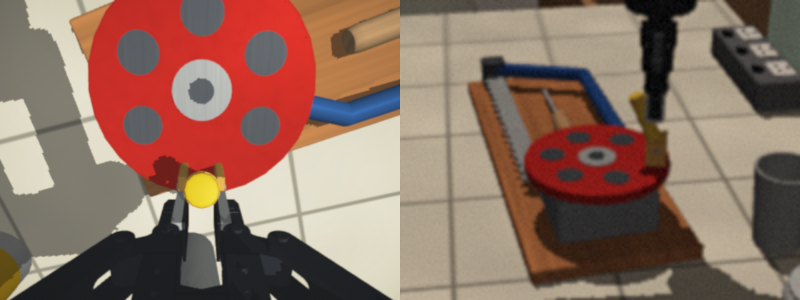

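The peg stands at about 65–70°, still leaning inwards: in the wrist half its tip at (202,190) is off the pads, so it slipped along them. I'll open, move in over its axis, re-grip and carry it upright.

```bash
python3 -m jog '[[[0,0,0,0,0,0,0.5],[0,0,0,0,0,0,0.5],[0.2,0,0,0,0,0,0.5],[0.16,0,0,0,0,0,0.5],[0,0,0,0,0,0,0.1],[0,0,0,0,0,0,0.1],[0,0,0,0,0,0,0.1],[0,0,0,0,0,0,0.1],[0,0,0,0,0,0,0.1]]]' 30
python3 -m jog '[[[-0.12,0,-0.04,0,0,0,0.1],[-0.12,0,-0.02,0,0,0,0.1],[-0.12,0,0,0,0,0,0.1],[-0.06,0,0,0,0,0,0.1],[0,0,0,0,0,0,0.1]]]'
python3 - <<'E'
from bench import telemetry,snapshot,camera_params
import cv2,numpy as np
s=telemetry.sense();print(s["tool_pos"],s["ft_force"])
a,d=snapshot("wrist");b,_=snapshot("side")
im=np.hstack([a,cv2.resize(b[110:260,200:400],(560,420))])[:,:,::-1]
cv2.imwrite("pics/w3.png",cv2.resize(im,(800,300)))
E
```

```text
time: 7.88
tool_pos: [604.2, -46.6, 149.1]
tcp_rot: [180.0, -0.0, 165.9]
ft_force: [-5.3, 3.3, 5.4]
finger_gap: 16.9
time: 8.5
tool_pos: [624.2, -51.8, 151.5]
tcp_rot: [180.0, -0.1, 165.9]
ft_force: [-4.6, 2.2, 3.4]
finger_gap: 16.8
[624.17649469 -51.76650325 151.50462361] [-4.58523305  2.21496265  3.35003794]
```

View pics/w3.png

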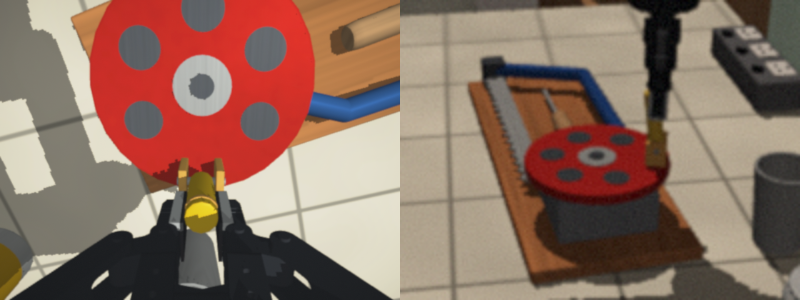

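The peg is now nearly upright between the cheeks. I'll nudge it outwards, open to a loose cage about 26 mm wide, and start winding.

```bash
python3 -m jog '[[[-0.1,0,0,0,0,0,0.1],[0,0,0,0,0,0,0.1],[0.06,0,0,0,0,0,0.3],[0.04,0,0,0,0,0,0.3],[0,0,0,0,0,0,0.3]]]'
python3 -m jog '[[[0.001,-0.04,0,0,0,0.004,0.3],[0.001,-0.04,0,0,0,0.004,0.3],[0.002,-0.07,0,0,0,0.008,0.3],[0.002,-0.07,0,0,0,0.008,0.3],[0.002,-0.07,0,0,0,0.008,0.3],[0.002,-0.07,0,0,0,0.008,0.3]]]'
cat >f.py <<'E'
from bench import telemetry
import numpy as np
s=telemetry.sense();c=np.array([555.5,-34.7]);p=s["tool_pos"][:2]-c;R=np.hypot(*p);u=p/R;t=np.array([-u[1],u[0]])
f=s["ft_force"][:2];g=np.radians(s["tcp_rot"][2]);y=np.array([np.sin(g),-np.cos(g)])
print("t",s["time"],"R",R.round(1),"phi",np.degrees(np.arctan2(p[1],p[0])).round(1),"yaw-180",s["tcp_rot"][2]-180,"z",s["tool_pos"][2].round(1),"Ftan(ccw)",(f@t).round(1),"Frad",(f@u).round(1),"tooly",(f@y).round(1),"gap",s["finger_gap"].round(1))
E
python3 f.py
```

```text
time: 9.22
tool_pos: [624.8, -52.1, 151.9]
tcp_rot: [-180.0, 0.0, 165.9]
ft_force: [-0.2, -0.9, 0.6]
finger_gap: 25.5
time: 9.98
tool_pos: [618.3, -68.0, 151.8]
tcp_rot: [179.9, -0.0, 151.4]
ft_force: [0.5, 4.6, 0.4]
finger_gap: 25.4Traceback (most recent call last):
  File "f.py", line 5, in <module>
    print("t",s["time"],"R",R.round(1),"phi",np.degrees(np.arctan2(p[1],p[0])).round(1),"yaw-180",s["tcp_rot"][2]-180,"z",s["tool_pos"][2].round(1),"Ftan(ccw)",(f@t).round(1),"Frad",(f@u).round(1),"tooly",(f@y).round(1),"gap",s["finger_gap"].round(1))
                                                                                                                                                                                                                                  ^^^^^^^^^^^^^^^^^^^^^
AttributeError: 'float' object has no attribute 'round'
```

```bash
sed -i 's/s\["finger_gap"\].round(1)/s["finger_gap"]/' f.py
python3 -m jog '[[[0.002,-0.07,0,0,0,0.008,0.3],[0.002,-0.07,0,0,0,0.008,0.3],[0.002,-0.07,0,0,0,0.008,0.3],[0.002,-0.07,0,0,0,0.008,0.3]]]' >/dev/null;python3 f.py
python3 -m jog '[[[0.002,-0.07,0,0,0,0.008,0.3],[0.002,-0.07,0,0,0,0.008,0.3]]]'>/dev/null;python3 f.py
```

```text
t 10.475 R 70.8 phi -39.2 yaw-180 -40.14590067101386 z 151.9 Ftan(ccw) 3.9 Frad -1.4 tooly 3.9 gap 25.563852207521037
t 10.725 R 70.7 phi -44.8 yaw-180 -45.906423269904025 z 151.9 Ftan(ccw) 3.3 Frad -2.5 tooly 3.3 gap 25.531124288949407
```

```bash
python3 -m jog '[[[0.002,-0.07,0,0,0,0.008,0.3],[0.002,-0.07,0,0,0,0.008,0.3],[0.002,-0.07,0,0,0,0.008,0.3]]]' >/dev/null;python3 f.py
python3 -m jog '[[[0.002,-0.07,0,0,0,0.008,0.3],[0.002,-0.07,0,0,0,0.008,0.3],[0.002,-0.07,0,0,0,0.008,0.3]]]'>/dev/null;python3 f.py
```

```text
t 11.1 R 70.5 phi -53.3 yaw-180 -54.546524410763155 z 151.8 Ftan(ccw) 3.0 Frad -2.6 tooly 3.0 gap 25.433861069180544
t 11.475 R 70.4 phi -61.8 yaw-180 -63.18709525177613 z 151.9 Ftan(ccw) 3.7 Frad -2.1 tooly 3.6 gap 25.66133735682923
```

```bash
python3 -m jog '[[[0.002,-0.07,0,0,0,0.008,0.3],[0.002,-0.07,0,0,0,0.008,0.3],[0.002,-0.07,0,0,0,0.008,0.3]]]' >/dev/null;python3 f.py
```

```text
t 11.85 R 70.2 phi -70.3 yaw-180 -71.82982168271568 z 151.9 Ftan(ccw) 4.0 Frad -2.9 tooly 3.9 gap 25.780713794442445
```

```bash
python3 -m jog '[[[0.001,-0.07,0,0,0,0.008,0.3],[0.001,-0.07,0,0,0,0.008,0.3],[0.001,-0.07,0,0,0,0.008,0.3]]]' >/dev/null;python3 f.py
python3 -m jog '[[[0.001,-0.07,0,0,0,0.008,0.3],[0.001,-0.07,0,0,0,0.008,0.3],[0.001,-0.07,0,0,0,0.008,0.3]]]'>/dev/null;python3 f.py
```

```text
t 12.225 R 70.3 phi -78.8 yaw-180 -80.47726314941916 z 152.0 Ftan(ccw) 4.0 Frad -3.3 tooly 3.9 gap 26.049854469732722
t 12.6 R 70.0 phi -87.2 yaw-180 -89.11468820577005 z 152.1 Ftan(ccw) 5.4 Frad -3.5 tooly 5.3 gap 25.729764090707825
```

```bash
python3 -m jog '[[[0.001,-0.053,0,0,0,0.006,0.3],[0.001,-0.053,0,0,0,0.006,0.3]]]' >/dev/null;python3 f.py
python3 -m jog '[[[0.001,-0.053,0,0,0,0.006,0.3],[0.001,-0.053,0,0,0,0.006,0.3]]]' >/dev/null;python3 f.py
```

```text
t 12.85 R 69.9 phi -91.3 yaw-180 -93.40909954196707 z 152.1 Ftan(ccw) 6.6 Frad -3.3 tooly 6.4 gap 25.612064006321507
t 13.1 R 69.8 phi -95.4 yaw-180 -97.73165308675604 z 152.2 Ftan(ccw) 7.7 Frad -3.7 tooly 7.5 gap 25.438749298364204
```

```bash
python3 -m jog '[[[0.001,-0.053,0,0,0,0.006,0.3],[0.001,-0.053,0,0,0,0.006,0.3]]]' >/dev/null;python3 f.py
```

```text
t 13.35 R 69.7 phi -99.5 yaw-180 -102.05525805542443 z 152.2 Ftan(ccw) 8.2 Frad -2.4 tooly 8.1 gap 25.64847196287761
```

```bash
python3 -m jog '[[[0.001,-0.053,0,0,0,0.006,0.3],[0.001,-0.053,0,0,0,0.006,0.3]]]' >/dev/null;python3 f.py
python3 -m jog '[[[0.001,-0.053,0,0,0,0.006,0.3]]]' >/dev/null;python3 f.py
```

```text
t 13.6 R 69.6 phi -103.7 yaw-180 -106.37825710896038 z 152.3 Ftan(ccw) 10.3 Frad -3.2 tooly 10.1 gap 25.788544547017487
t 13.725 R 69.5 phi -105.7 yaw-180 -108.54368607404561 z 152.4 Ftan(ccw) 11.4 Frad -3.7 tooly 11.2 gap 25.765570026305493
```

```bash
python3 -m jog '[[[0.001,-0.053,0,0,0,0.006,0.3]]]' >/dev/null;python3 f.py
```

```text
t 13.85 R 69.5 phi -107.7 yaw-180 -110.7048384901165 z 152.4 Ftan(ccw) 11.7 Frad -4.5 tooly 11.5 gap 25.718647115267064
```

The push has reached about 12 N while turning. I'll back off, open, and look before gripping to fold.

```bash
python3 -m jog '[[[0,0.076,0,0,0,-0.008,0.3],[0,0,0,0,0,-0.008,0.5],[0,0,0,0,0,0,0.5],[0,0,0,0,0,0,0.5]]]' ;python3 f.py
python3 - <<'E'
from bench import telemetry,snapshot,camera_params
import cv2,numpy as np
p=camera_params("wrist");a,d=snapshot("wrist");b,_=snapshot("side");np.savez("w4.npz",a=a,d=d,**p)
im=np.hstack([a,cv2.resize(b[110:260,200:400],(560,420))])[:,:,::-1]
cv2.imwrite("pics/w4.png",cv2.resize(im,(800,300)))
E
```

```text
time: 14.35
tool_pos: [535.7, -102.2, 151.8]
tcp_rot: [180.0, -0.0, 75.1]
ft_force: [0.5, 0.8, 0.4]
finger_gap: 42.4
t 14.35 R 70.3 phi -106.4 yaw-180 -104.9062525441173 z 151.8 Ftan(ccw) 0.3 Frad -0.9 tooly 0.3 gap 42.3830880668784
```

View pics/w4.png

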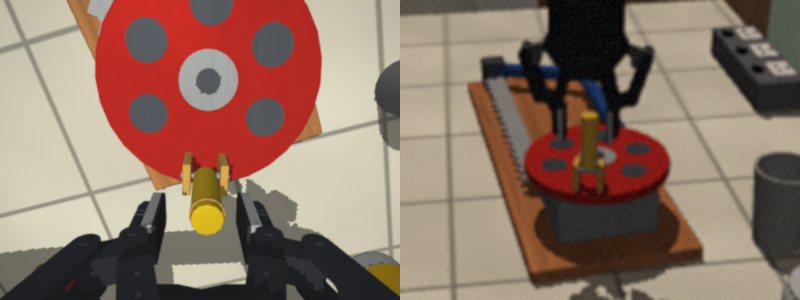

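The peg is upright and untouched, and it sits 1–2 mm to the +y side of the jaw centre (206 against about 203 in the left half). To fold without side load, I'll withdraw radially, shut the fingers and push the peg inwards and down from outside.

```bash
python3 -m jog '[[[0,0.035,0,0,0,0,0.5],[-0.2,0,0,0,0,0,0.5],[-0.25,0,0,0,0,0,0.5],[-0.25,0,-0.14,0,0,0,0.5],[0,0,0,0,0,0,0],[0,0,0,0,0,0,0],[0,0,0,0,0,0,0],[0,0,0,0,0,0,0],[0,0,0,0,0,0,0]]]' >/dev/null;python3 f.py
python3 -m jog '[[[0.12,0,0,0,0,0,0],[0.12,0,0,0,0,0,0],[0.1,0,0,0,0,0,0],[0.12,0,-0.008,0,0,0,0],[0.118,0,-0.008,0,0,0,0],[0.118,0,0.02,0,0,0,0],[0.118,0,0.026,0,0,0,0]]]' >/dev/null;python3 f.py
```

```text
t 15.575 R 104.9 phi -104.9 yaw-180 -104.79237328318027 z 158.7 Ftan(ccw) -0.0 Frad 0.4 tooly -0.0 gap -0.08117221872144723
t 16.45 R 64.3 phi -104.6 yaw-180 -104.82409682365505 z 157.7 Ftan(ccw) 1.3 Frad 3.6 tooly 1.4 gap -0.19395710255157847
```

```bash
python3 -m jog '[[[0.107,0,0.05,0,0,0,0],[0.107,0,0.056,0,0,0,0],[0.091,0,0.075,0,0,0,0],[0.091,0,0.083,0,0,0,0]]]' >/dev/null;python3 f.py
python3 -m jog '[[[0.067,0,0.096,0,0,0,0],[0.067,0,0.104,0,0,0,0],[0.038,0,0.11,0,0,0,0]]]'; python3 f.py
python3 - <<'E'
from bench import snapshot,camera_params
import cv2,numpy as np
a,d=snapshot("wrist");b,_=snapshot("side")
im=np.hstack([a,cv2.resize(b[110:260,200:400],(560,420))])[:,:,::-1]
cv2.imwrite("pics/w5.png",cv2.resize(im,(800,300)))
E
```

```text
t 16.95 R 44.2 phi -104.7 yaw-180 -104.80404848148687 z 144.1 Ftan(ccw) 1.6 Frad 0.3 tooly 1.6 gap 0.1750201643874629
time: 17.32
tool_pos: [546.2, -69.1, 128.2]
tcp_rot: [-180.0, -0.0, 75.2]
ft_force: [1.7, 2.1, 4.1]
finger_gap: 0.2
t 17.325 R 35.7 phi -105.1 yaw-180 -104.80617244477725 z 128.2 Ftan(ccw) 1.1 Frad -2.5 tooly 1.1 gap 0.19954743603533526
```

View pics/w5.png

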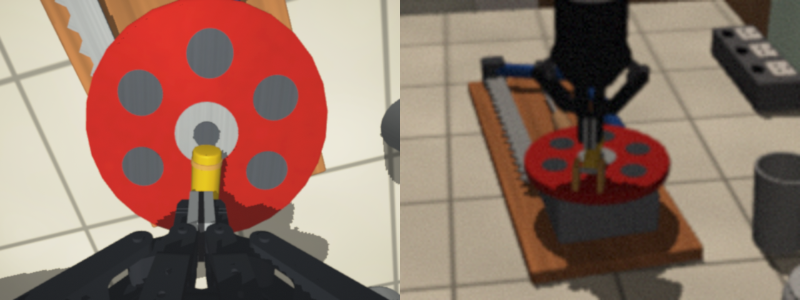

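The peg lies nearly flat under the fingertips, with its tip at (206,155) by the hub. I'll press down slowly until it meets its stop.

```bash
python3 -m jog '[[[0.02,0,0.06,0,0,0,0],[0.02,0,0.05,0,0,0,0],[0,0,0,0,0,0,0]]]'
python3 -m jog '[[[0,0,0.03,0,0,0,0],[0,0,0,0,0,0,0]]]'
```

```text
time: 17.8
tool_pos: [546.1, -67.9, 122.9]
tcp_rot: [-179.9, 0.0, 75.2]
ft_force: [-1.8, -0.9, 3.7]
finger_gap: 0.3
time: 18.05
tool_pos: [546.3, -67.9, 122.6]
tcp_rot: [-180.0, 0.0, 75.2]
ft_force: [-5.9, 0.4, 13.1]
finger_gap: 0.2
```

```bash
python3 -m jog '[[[0,0,-0.2,0,0,0,0],[0,0,-0.6,0,0,0,0],[-0.3,0,-0.9,0,0,0,0],[-0.3,0,-0.9,0,0,0,0],[0,0,0,0,0,0,0.5],[0,0,0,0,0,0,0.5]]]'
python3 - <<'E'
from h import *
from bench import snapshot,camera_params
K0=camera_params("wrist");a,d=snapshot("wrist");b,_=snapshot("side");K,T=K0["K"],K0["extrinsics"]
im=np.hstack([a,cv2.resize(b[110:260,200:400],(560,420))])[:,:,::-1]
cv2.imwrite("pics/w6.png",cv2.resize(im,(800,300)))
r,y=redyel(a);n,l,st,c=cv2.connectedComponentsWithStats(y.astype(np.uint8))
for i in np.argsort(-st[1:,4])[:3]+1:
  q=np.argwhere(l==i)[:,::-1].astype(float);print(st[i],c[i])
  X=(T[:3,:3]@np.linalg.inv(K)@np.c_[q,np.ones(len(q))].T)*d[l==i]+T[:3,3:4]
  X=X[:,d[l==i]>0];m=X.mean(1);u=np.linalg.svd(X-m[:,None],full_matrices=0)[0][:,0]
  print(m.round(1),u.round(3),"azim",np.degrees(np.arctan2(u[1],u[0])).round(1),"slope deg",np.degrees(np.arcsin(u[2])).round(1))
E
```

```text
time: 18.8
tool_pos: [538.7, -96.6, 251.0]
tcp_rot: [-180.0, -0.0, 75.2]
ft_force: [0.5, -0.1, -1.3]
finger_gap: 35.7
[ 445  314   89   46 2205] [484.76054422 335.15056689]
[ 707.1 -311.3   59.2] [-0.193  0.347  0.918] azim 119.1 slope deg 66.6
[ 272  120   34  103 2185] [286.95102975 166.71167048]
[549.5 -70.4 119.4] [-0.162 -0.987 -0.009] azim -99.3 slope deg -0.5
[262 186   9  36 267] [266.3071161  204.26966292]
[526.3 -94.9 117.8] [-0.163 -0.35  -0.922] azim -114.9 slope deg -67.3
```

View pics/w6.png

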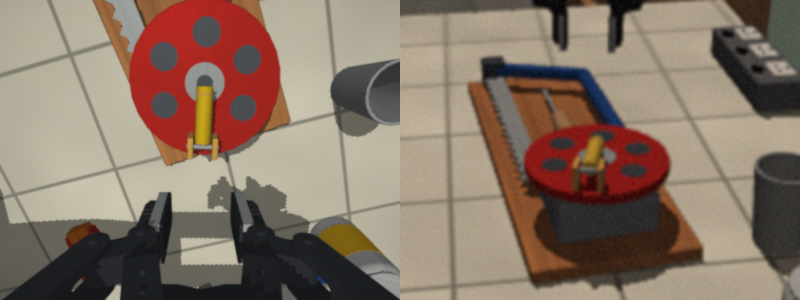

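The peg is flat: its slope is -0.5° by depth. The azimuth of -99° needs checking against the view taken before folding, using the hub and the grey spots on the wheel, to be sure the wheel did not turn back.

```bash
python3 - <<'E'
from h import *
from bench import snapshot,camera_params
p=camera_params("wrist");a,d=snapshot("wrist");np.savez("w6.npz",a=a,d=d,**p)
for n in("w1","w4","w6"):
  z=np.load(n+".npz");K,T,a=z["K"],z["extrinsics"],z["a"]
  r,_=redyel(a);g=cv2.cvtColor(a,cv2.COLOR_RGB2HSV)
  dark=((g[:,:,1]<60)&(g[:,:,2]<130)).astype(np.uint8)
  hull=cv2.convexHull(max(cv2.findContours(r.astype(np.uint8),0,2)[0],key=cv2.contourArea))
  N,l,s,c=cv2.connectedComponentsWithStats(dark)
  for i in range(1,N):
    if 150<s[i,4]<3000 and cv2.pointPolygonTest(hull,tuple(map(float,c[i])),False)>0:
      P=ray(K,T,c[i],94)[:2]; v=P-[555.5,-34.7]; print(n,s[i],P,"r",np.hypot(*v).round(1),"az",np.degrees(np.arctan2(v[1],v[0])).round(1))
E
```

```text
w1 [ 264  119   38   38 1149] [507.4 -23.2] r 49.5 az 166.6
w1 [ 323  153   37   37 1063] [543.   14.5] r 50.8 az 104.3
w1 [ 207  155   37   36 1055] [522.3 -72.9] r 50.6 az -131.0
w1 [263 194  32  33 468] [559.3 -38.8] r 5.6 az -47.2
w1 [212 219  35  33 901] [572.7 -84.8] r 53.0 az -71.1
w1 [322 218  35  32 894] [593.4   2.6] r 53.2 az 44.5
w4 [ 266    0   60   35 1678] [571.9   9.1] r 46.8 az 69.5
w4 [ 176   25   58   62 2825] [523.   3.] r 49.8 az 130.8
w4 [ 353   31   58   62 2791] [608.9 -23. ] r 54.7 az 12.4
w4 [274  96  36  37 999] [558.4 -35.5] r 3.0 az -15.4
w4 [ 181  132   53   53 2188] [508.  -46.6] r 49.0 az -165.9
w4 [ 345  138   52   52 2162] [593.9 -72.6] r 54.0 az -44.6
w6 [ 272   23   38   43 1270] [573.4  14.7] r 52.5 az 70.1
w6 [ 212   59   38   40 1162] [522.9   2.8] r 49.7 az 131.0
w6 [ 329   64   38   40 1159] [608.9 -23.1] r 54.6 az 12.3
w6 [276 105  25  17 312] [559.2 -32.8] r 4.2 az 27.2
w6 [214 130  35  35 980] [507.9 -46.8] r 49.1 az -165.7
w6 [324 134  36  35 976] [593.9 -72.8] r 54.1 az -44.8
```

The spots are in the same place before and after folding, to within about 0.3 mm. The wheel kept its position and the tool is clear, so I'll hand in.

```bash
python3 -c "
from bench import telemetry,job
s=telemetry.sense();print(s['time'],s['ft_force'].round(1),s['tool_pos'].round());print(job.hand_in())"
```

```text
18.95 [-0.1 -0.1  0.4] [538. -96. 250.]
the job is handed in; nothing more can be done
None
```

The saw blade is tensioned, the peg is folded flat again, and the job is handed in at about 19 s of the 67 s allowed.

- **Flipping the peg up:** My first lift left the peg at about 65–70° because it slipped in the grip. I re-gripped it and brought it upright.
- **Winding:** I pushed the peg clockwise inside loosely open fingers. The push stayed at 3–4 N through the slack, then rose steadily. I stopped at 11.7 N measured while turning, which is about 12 N at 68 mm from the axis.
- **Folding:** I pushed the peg inwards and down from outside with the fingers shut, until it met its stop at about 13 N.

**Last checks**
- **Wheel:** The spots on the wheel are in the same place before and after folding to about 0.3 mm, so the wheel did not turn back.
- **Peg:** Its slope by depth is -0.5°, so it lies flat.
- **Robot:** The tool was clear above the wheel with about zero force at hand-in.
- **Disagreement:** The peg's azimuth computed from the final picture was about 5° off the tool's angle. I put this down to an estimate of the wheel's axis that was about 2 mm off, because the spots had not moved.
- **Not checked:** I took no final picture of the other objects. The tool stayed well away from them.

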